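# Sweep the walnut offcuts off the panel into the tray

### The arm

A 6-joint arm with a two-finger parallel gripper is mounted at the origin on the work surface. World frame = base frame: x ahead of the robot, y to its left, z up, the work surface at z = 0. Lengths are in m, angles in degrees, forces in N, time in s.
With the tool pointing down it reaches from about 0.4 to 0.825 m from the base axis. Payload 7 kg.
Tool frame: the origin (TCP) lies midway between the tips of the shut fingers; the grasp point (between the pads) lies r.grasp_offset behind it (r.grasp_offset is the distance from the TCP to the grasp point, in m); z points along the fingers, y is the direction in which the jaws open and shut (so a half turn about z gives the same grasp; the last joint's range is limited). The gripper opens to 88 mm and grips with 3 to 60 N. Pads are 19 mm wide; open, the fingers measure 130 mm over their backs; the gripper's body (78 mm by 193 mm) begins 47 mm behind the grasp point.
Start: joints at [-53.795, 20.546, 0.682, 0, -70.136, -16.507], TCP at [0.227, -0.635, 0.227] pointing down, gripper open.
Joint ranges: [-176.03, 176.03], [-82.01, 121.73], [-58.28, 71.71], [-173.87, 95.51], [-174.79, -0.11], [-173.66, 173.66]. Speed limits (degrees/s): [136.94, 136.94, 172.46, 180, 180, 180].

### API

Orientations are given as [roll, pitch, yaw] about the fixed x, y, z axes, in that order (R = Rz(yaw) Ry(pitch) Rx(roll)).
In Python, from plant import status, imaging, r gives the robot as it stands.
- The arm moves only by the tool apply_moves, never from a script. Its argument "moves" is a list of rows, each a list of 6 numbers: the shift along the tool's x, y, z in units of 200 mm (1.0 is 200 mm), then the turn, a rotation vector about the tool's x, y, z in units of 90 degrees (1.0 is 90 degrees). In form: [[tx, ty, tz, rx, ry, rz], ...]. A call has 1 to 12 rows; each row is the pose to reach, as a shift and turn from the pose measured when the call began, along the tool's axes at that moment; what a row does not reach only later rows make up. A row lasts 1/8 s, in which the tool goes at most 62.5 mm and 10.7 degrees, less where a joint would pass 70% of its speed; a pose out of reach is approached as far as the arm can. A call with a number of a shift or a turn outside -1 to 1 is refused whole. A call with a gripper value outside its range is refused whole. "hand" is the closure, from -1 (fully open) to 1 (shut), set as the call begins (left out, the last holds). The fingers move at their own pace and stop on an object; "grip_force" is the grip in N (left out, the last holds). Time passes only in rows, so rows that repeat a pose let the fingers close. It gives the time, the measured TCP pose, the force and the opening at its end, in the units of the state.
- status.get_state(): the state, without advancing time (a new reading comes with each control period).
- imaging.capture(name): name is "scene" or "top"; returns (picture, depth): 400x640x3 uint8, blue, green, red; 400x640 float32, m along the optical axis (not along the pixel's ray), 0 where there is no reading.
- imaging.camera_info(name): a dict with "fx", "fy", "cx", "cy" (pixels), "T" (4x4, takes a point from camera to world coordinates). Camera axes: x right, y up, looking along -z (the intrinsics and any distortion apply to the point x, -y, -z); pixel columns grow to the right and rows downward; lengths in m; the calibration is good to about 2 mm. A picture is of the moment at which its call begins. camera_info takes no time and is no camera call.
- r.close_job(): hands the job in, once; it reports no verdict.
The state is a dict: "time_s": time; "joints": joint angles; "qd": joint speeds; "joint_torque": joint torques, N m; "tcp_pos": TCP position; "eef_rot": TCP orientation; "contact_force": force on the tool from outside, world axes, zero at the start; "moment": the same for the moment, N m; "gripper_width": finger opening in m.
Only numpy, scipy, OpenCV 4.12 (cv2) and the standard library are available. Lean on these libraries where they do the work, as an engineer would, in place of code of your own. Each camera call takes 0.05 s, during which the arm holds its last target.

### The job

Clear the panel on the bench: with your fingers, sweep all four loose walnut offcuts along it and over its edge into the black tray that stands against it. Push them, do not pick any up, and leave the two white drawer knobs standing where they are and the block plane undisturbed.

Things in the scene. Friction and masses are not known exactly. Their poses are not given: they have to be found in the camera images.
- panel: pale maple panel held between bench dogs, immovable: 300 mm (its x) by 260 mm (its y), lying level on bearers; its flat top is 44 mm above the bench. Origin at the centre, at bench height; z up. Its dogs and wedge (along the two x edges) and its two narrow mortises (10 mm wide) need no attention; nothing fixed stands above its top
- tray: black open tray, immovable on the bench: 290 mm (its x) by 160 mm (its y), walls 3 mm thick and 30 mm high (so its rim is 14 mm below the panel's top), floor 3 mm thick. It stands 2 mm from either the +y or the -y edge of the panel, axes parallel to the panel's, centred on that edge. Origin at the centre of its underside, z up
- chisel_case: low wooden case of chisels in grey foam, immovable, 290 by 160 mm and 38 mm high, against the panel's other y edge; nothing is to go in there. Origin at the centre of its underside
- offcut_a: dark walnut offcut, block 42 by 28 mm (its x and y) and 16 mm thick, about 14 g, loose, lying flat on the panel at any yaw; origin at its centre
- offcut_b: dark walnut offcut, block 34 by 30 mm (its x and y) and 18 mm thick, about 14 g, loose, lying flat on the panel at any yaw; origin at its centre
- offcut_c: dark walnut offcut, block 48 by 24 mm (its x and y) and 16 mm thick, about 14 g, loose, lying flat on the panel at any yaw; origin at its centre
- offcut_d: dark walnut offcut, round plug 32 mm across and 18 mm thick, about 11 g, loose, lying flat on the panel at any yaw; origin at its centre. Offcuts lie in two rows along the panel's y, about 85 mm to the -x side and 45 mm to the +x side of its centre (within 12 mm), with the white knobs standing between the rows
- knob_1: white ceramic drawer knob standing upright on the panel, loose: 26 mm across, 30 mm tall, 60 g, origin at the centre of its foot, z up. To be left standing
- knob_2: white ceramic drawer knob standing upright on the panel, loose: 26 mm across, 30 mm tall, 60 g, origin at the centre of its foot, z up. To be left standing
- plane: small steel and brass block plane resting on the panel along its +x edge, loose, 700 g: 44 mm (its x) by 160 mm (its y) and 48 mm high, origin at the centre of its sole. To be left alone

How it is judged:
By the outcome, as a careful person would: the job done as asked, in the order asked, and still so for the second after the job is handed in, with the robot touching nothing.
It also fails if it takes over 64 s, if anything falls off the work surface, if the arm or the gripper's body presses on something with over 40 N, if the wrist force passes 120 N, or if a joint passes its speed limit or range.

## Working session

There is one attempt and no reset: what is moved stays moved. The work goes in short steps, Python scripts to look and compute and a tool call to move; the robot and the scene stay as the last step left them, time stands still between calls to the robot, and variables do not carry over. Pictures are saved under pics/ and viewed, and the job is handed in when it is done.

Besides the shell and the picture viewer there is one more tool, called after "Request:" as name([rows], argument=value, ...), one row to a line, values as JSON. apply_moves: Moves the arm, as the interface text tells. Its arguments: {"type":"object","properties":{"moves":{"type":"array","items":{"type":"array","items":{"type":"number"}}},"hand":{"type":"number"},"grip_force":{"type":"number"}},"required":["moves"]}

```bash
mkdir -p pics; ls; python3 - <<'E'
from plant import status, imaging, r
import cv2, numpy as np
for n in ("scene","top"):
    p,d=imaging.capture(n); cv2.imwrite(f"pics/{n}0.png",p); np.save(f"pics/{n}0.npy",d)
    i=imaging.camera_info(n); print(n,{k:(np.round(v,4).tolist() if k=="T" else v) for k,v in i.items()})
print(status.get_state(), r.grasp_offset)
E
```

```text
pics
scene {'fx': 432.25390408692306, 'fy': 432.25390408692306, 'cx': 318.76114777159563, 'cy': 191.44385093994117, 'T': [[-0.5147, -0.5988, 0.6136, 1.0761], [0.8572, -0.3734, 0.3547, 0.2857], [0.0167, 0.7085, 0.7055, 0.5787], [0.0, 0.0, 0.0, 1.0]]}
top {'fx': 395.0694259631667, 'fy': 395.0694259631667, 'cx': 319.643563910037, 'cy': 195.94429846276424, 'T': [[-0.0034, 0.9961, -0.088, 0.5328], [-1.0, -0.004, -0.0062, 0.0385], [-0.0065, 0.0879, 0.9961, 0.8339], [0.0, 0.0, 0.0, 1.0]]}
{'time_s': 0.1, 'joints': array([-5.37960755e+01,  2.05878158e+01,  6.36927376e-01, -1.48119374e-02,
       -7.01363125e+01, -1.65060033e+01]), 'qd': array([ 0.02545287, -0.1531112 ,  0.04334984, -0.0041751 , -0.04503961,
        0.06271516]), 'joint_torque': array([-2.85123708e-03, -5.84160697e+01,  2.93749827e+01,  7.01538920e+00,
        1.02008818e-02, -7.15970668e-05]), 'tcp_pos': array([ 0.22730696, -0.6350963 ,  0.22570419]), 'eef_rot': array([ 1.79912436e+02, -1.14260772e-02, -1.60307114e+02]), 'contact_force': array([-0.21830622, -0.68097721,  0.8007251 ]), 'moment': array([-0.02166875,  0.05658612, -0.015207  ]), 'gripper_width': 0.08755616986281756} 0.0188
```

View pics/top0.png

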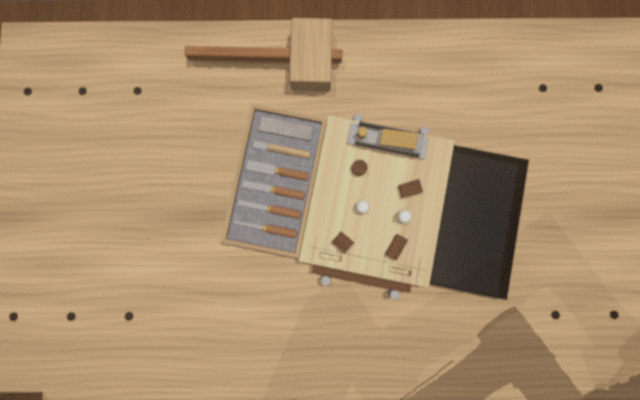

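View pics/scene0.png

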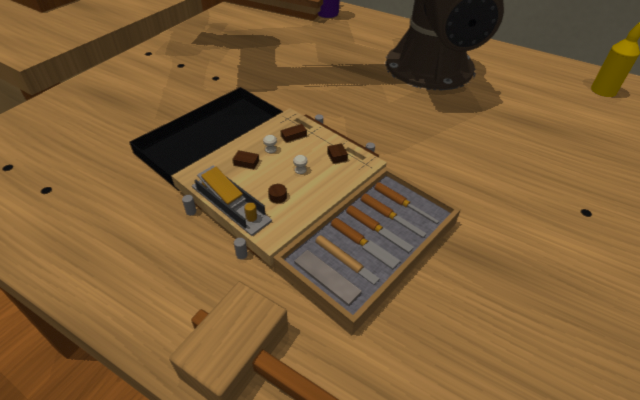

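The top view shows the tray at right (about 480,222), the case at left, the plane at (388,139) and knobs at (362,207) and (404,217). The offcuts are at (360,167), (411,188), (343,242) and (397,247). The tray is on the panel's -y side, which is roughly world -y. Next I measure positions.

```bash
cat > h.py <<'E'
import cv2, numpy as np
from plant import status, imaging, r
def ray(n,uv,z):
    i=imaging.camera_info(n);T=np.array(i["T"]);uv=np.atleast_2d(uv).astype(float)
    d=np.c_[(uv[:,0]-i["cx"])/i["fx"],-(uv[:,1]-i["cy"])/i["fy"],-np.ones(len(uv))]@T[:3,:3].T
    o=T[:3,3]; return o+d*((z-o[2])/d[:,2])[:,None]
def cloud(n,dep):
    i=imaging.camera_info(n);T=np.array(i["T"]);v,u=np.mgrid[:400,:640]
    c=np.stack([(u-i["cx"])/i["fx"]*dep,-(v-i["cy"])/i["fy"]*dep,-dep],-1)
    return c@T[:3,:3].T+T[:3,3]
def blobs(m,amin=30):
    n,l,s,c=cv2.connectedComponentsWithStats(m.astype(np.uint8)); 
    return [(l==k) for k in range(1,n) if s[k,4]>=amin]
E
python3 - <<'E'
from h import *
for n in("top","scene"):
    p=cv2.imread(f"pics/{n}0.png");d=np.load(f"pics/{n}0.npy");X=cloud(n,d);h=X[...,2]
    near=(abs(X[...,0]-.53)<.25)&(abs(X[...,1]+.1)<.4)&(d>0)
    pan=near&(abs(h-.044)<.005)
    pan=max(blobs(pan),key=lambda b:b.sum())
    c=max(cv2.findContours(pan.astype(np.uint8),0,2)[0],key=cv2.contourArea)
    pw=ray(n,c[:,0],.044)[:,:2]
    R=cv2.minAreaRect((pw*1000).astype(np.float32)); print(n,"panel rect",R,cv2.boxPoints(R).tolist())
    g=p.astype(int).sum(2); hs=cv2.cvtColor(p,cv2.COLOR_BGR2HSV)
    hull=cv2.fillConvexPoly(np.zeros((400,640),np.uint8),cv2.convexHull(c),1)>0
    for nm,m,z in(("dark",(p.max(2)<105),.061),("white",(hs[...,1]<45)&(p.max(2)>165),.074)):
        for b in blobs(m&hull,25):
            v,u=np.nonzero(b); cc=max(cv2.findContours(b.astype(np.uint8),0,2)[0],key=cv2.contourArea)
            w=ray(n,cc[:,0],z)[:,:2]*1000; print(nm,b.sum(),(round(u.mean()),round(v.mean())),np.median(h[b]).round(4),[np.round(q,1).tolist() if not np.isscalar(q) else round(q,1) for q in cv2.minAreaRect(w.astype(np.float32))], 'cloud',np.round(np.median(X[b],0),4))
E
```

```text
top panel rect ((596.929931640625, -67.06573486328125), (268.5968933105469, 299.8763427734375), 78.38604736328125) [[423.0250549316406, -168.4295654296875], [716.7618408203125, -228.79962158203125], [770.8348388671875, 34.298095703125], [477.0980224609375, 94.66815185546875]]
dark 84 (371, 126) 0.0597 [[740.0, -61.2], [51.9, 8.2], 77.7] cloud [ 0.7408 -0.06    0.0597]
dark 253 (388, 149) 0.0624 [[695.8, -89.9], [126.7, 11.4], 77.8] cloud [ 0.6932 -0.0949  0.0624]
white 113 (352, 132) 0.0497 [[724.1, -20.9], [12.7, 40.6], 78.3] cloud [ 0.732  -0.0223  0.0497]
white 96 (371, 136) 0.0496 [[717.2, -58.6], [17.6, 23.8], 89.1] cloud [ 0.7232 -0.0617  0.0496]
white 111 (424, 147) 0.0495 [[694.8, -159.2], [11.8, 39.7], 78.4] cloud [ 0.7003 -0.1664  0.0495]
white 124 (363, 206) 0.0732 [[579.7, -39.7], [21.7, 23.3], 44.5] cloud [ 0.5802 -0.0401  0.0732]
white 125 (405, 216) 0.0729 [[560.6, -119.6], [21.1, 23.1], 88.8] cloud [ 0.5606 -0.1203  0.0729]
scene panel rect ((598.9359741210938, -70.33160400390625), (266.6356201171875, 303.1358337402344), 78.28339385986328) [[423.453125, -170.092529296
[... 378 characters left out ...]
] cloud [0.5165 0.0034 0.0594]
dark 384 (246, 160) 0.059 [[625.2, -130.1], [42.5, 49.3], 16.7] cloud [ 0.6234 -0.1328  0.059 ]
dark 91 (302, 168) 0.0513 [[592.0, -31.1], [26.9, 19.8], 40.7] cloud [ 0.5862 -0.0352  0.0513]
dark 447 (281, 215) 0.039 [[692.6, -3.3], [187.1, 376.1], 36.9] cloud [0.7233 0.0315 0.039 ]
dark 1420 (234, 205) 0.0618 [[718.2, -87.0], [165.5, 57.0], 78.0] cloud [ 0.7291 -0.0732  0.0618]
dark 319 (278, 193) 0.0612 [[666.6, -31.4], [45.6, 32.1], 34.0] cloud [ 0.6651 -0.0323  0.0612]
white 39 (269, 138) 0.074 [[563.3, -121.2], [13.5, 16.1], 84.7] cloud [ 0.5643 -0.122   0.074 ]
white 48 (300, 158) 0.0741 [[582.6, -41.1], [13.9, 16.3], 85.1] cloud [ 0.5828 -0.0409  0.0741]
```

```bash
cat >> h.py <<'E'
YAW=np.radians(-11.65); C0=np.array([.5965,-.0718])
Rp=np.array([[np.cos(YAW),-np.sin(YAW)],[np.sin(YAW),np.cos(YAW)]])
def toP(xy): return (np.atleast_2d(xy)-C0)@Rp
def toW(xy): return np.atleast_2d(xy)@Rp.T+C0
def offs(n,p,d,show=True):
    X=cloud(n,d); P=toP(X[...,:2].reshape(-1,2)).reshape(400,640,2)
    hs=cv2.cvtColor(p,cv2.COLOR_BGR2HSV)
    m=(d>0)&(abs(P[...,0])<.15)&(P[...,1]<.14)&(P[...,1]>-.31)&(X[...,2]>.053)&(X[...,2]<.068)&(P[...,0]<.09)&(p.max(2)<150)
    for b in blobs(m,20):
        v,u=np.nonzero(b); cc=max(cv2.findContours(b.astype(np.uint8),0,2)[0],key=cv2.contourArea)
        z=np.percentile(X[b][:,2],70)
        w=toP(ray(n,cc[:,0],z)[:,:2])*1000; q=cv2.minAreaRect(w.astype(np.float32))
        print(n,b.sum(),(round(u.mean()),round(v.mean())),'z',z.round(4),'panel',np.round(q[0],1),'size',np.round(q[1],1),round(q[2]),'bbox',np.round(w.min(0)),np.round(w.max(0)))
E
python3 - <<'E'
from h import *
for n in("top","scene"): offs(n,cv2.imread(f"pics/{n}0.png"),np.load(f"pics/{n}0.npy"))
print(toP([[.5797,-.0397],[.5606,-.1196],[.5828,-.0409],[.5633,-.1212],[.718,-.087]])*1000)
p=cv2.imread("pics/top0.png")[90:310,220:540]; cv2.imwrite("pics/crop0.png",cv2.resize(p,None,fx=2.5,fy=2.5,interpolation=2))
E
```

```text
top 180 (359, 167) z 0.0623 panel [52.7 48.9] size [28.  27.6] 11 bbox [38. 34.] [68. 63.]
top 282 (410, 188) z 0.0604 panel [ 31.7 -57.8] size [26.2 41.9] 29 bbox [ 11. -80.] [ 51. -35.]
top 246 (342, 242) z 0.0624 panel [-98.1  52.7] size [32.8 28. ] 61 bbox [-117.   34.] [-80.  73.]
top 307 (396, 247) z 0.0604 panel [-86.2 -51.5] size [24.9 46.1] 72 bbox [-110.  -69.] [-62. -33.]
scene 249 (293, 131) z 0.0601 panel [-81.  -49.7] size [33.1 50.6] 71 bbox [-108.  -72.] [-54. -30.]
scene 36 (269, 145) z 0.0654 panel [-12.6 -48.3] size [16.4 23. ] 36 bbox [-26. -62.] [ -7. -39.]
scene 256 (337, 152) z 0.0622 panel [-91.5  54.7] size [43.3 33.2] 61 bbox [-116.   31.] [-68.  77.]
scene 299 (245, 158) z 0.0604 panel [ 38.1 -56.3] size [36. 45.] 27 bbox [ 14. -83.] [ 60. -31.]
scene 36 (300, 165) z 0.0664 panel [-12.3  34.3] size [16.2 23.4] 44 bbox [-26.  20.] [-5. 43.]
scene 251 (277, 191) z 0.0623 panel [58.7 50.7] size [36.3 30.6] 46 bbox [41. 32.] [77. 69.]
[[-22.93594916  28.04625173]
 [-25.50805622 -54.06467486]
 [-19.65749179  27.49696377]
 [-22.54058553 -55.08649566]
 [122.06640428   9.64795032]]
```

View pics/crop0.png

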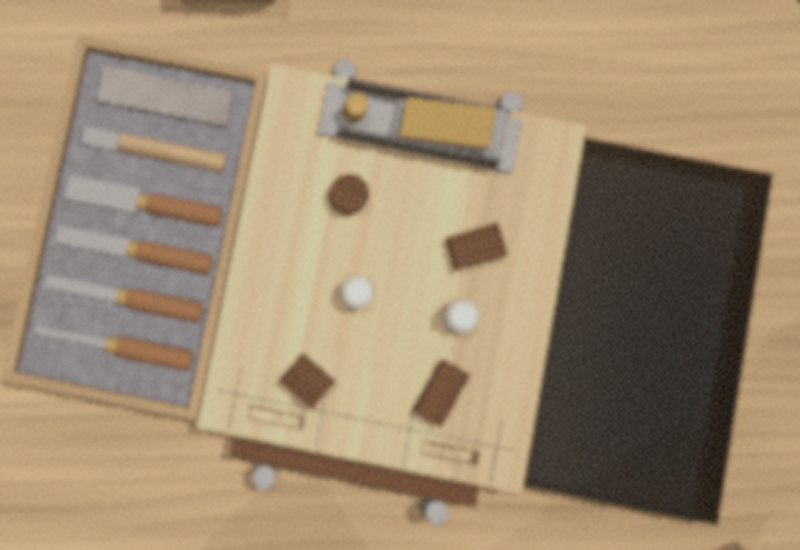

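```bash
cat >> h.py <<'E'
from scipy.spatial.transform import Rotation as Ro
def go(px,py,z,yaw=-101.65):
    s=status.get_state(); R=Ro.from_euler('xyz',s["eef_rot"],degrees=True)
    t=np.r_[toW([[px/1000,py/1000]])[0],z]; G=Ro.from_euler('xyz',[180,0,yaw],degrees=True)
    sh=R.inv().apply(t-s["tcp_pos"])/.2; rv=(R.inv()*G).as_rotvec(degrees=True)/90
    print("target",t.round(3),"row",sh.round(3).tolist(),rv.round(3).tolist())
def now():
    s=status.get_state(); print(round(s["time_s"],2),"P",(toP(s["tcp_pos"][:2])*1000).round(1),"z",s["tcp_pos"][2].round(4),s["eef_rot"].round(1),"F",s["contact_force"].round(1),"w",round(s["gripper_width"],4),"j",s["joints"].round(0))
E
python3 -c "
from h import *
now();go(-86,-8,.2)"
```

```text
0.1 P [[-247.8 -626.2]] z 0.2257 [ 179.9   -0.  -160.3] F [-0.2 -0.7  0.8] w 0.0876 j [-54.  21.   1.  -0. -70. -17.]
target [ 0.511 -0.062  0.2  ] row [-2.299, 2.219, 0.131] [0.001, 0.0, -0.652]
```

Request:
apply_moves([
  [-0.95,0.92,0,0,0,-0.652],
  [-0.95,0.92,0,0,0,-0.652],
  [-0.95,0.92,0,0,0,-0.652],
  [-0.95,0.92,0,0,0,-0.652],
  [-0.95,0.92,0,0,0,-0.652],
  [-0.95,0.92,0,0,0,-0.652],
  [-0.95,0.92,0,0,0,-0.652],
], hand=0.64, grip_force=20)

```text
time_s: 0.98
tcp_pos: [0.3443, -0.3974, 0.2259]
eef_rot: [179.9, 0.1, -101.6]
contact_force: [0.8, -1.4, -0.8]
gripper_width: 0.0233
```

```bash
python3 -c "
from h import *
now();go(-86,-8,.2)"
```

```text
0.97 P [[-181.2 -369.9]] z 0.2259 [ 1.799e+02  1.000e-01 -1.016e+02] F [ 0.8 -1.4 -0.8] w 0.0233 j [-28.   7. -18.  -0. -66.  16.]
target [ 0.511 -0.062  0.2  ] row [-1.809, -0.477, 0.131] [0.001, 0.001, 0.0]
```

Request:
apply_moves([
  [-0.95,-0.25,0.05,0,0,0],
  [-0.95,-0.25,0.05,0,0,0],
  [-0.95,-0.25,0.05,0,0,0],
  [-0.95,-0.25,0.05,0,0,0],
])

```text
time_s: 1.48
tcp_pos: [0.4326, -0.2189, 0.2158]
eef_rot: [179.9, 0.1, -101.6]
contact_force: [-0.7, -1.0, 0.2]
gripper_width: 0.0157
```

```bash
python3 -c "
from h import *
now();go(-86,-8,.12)"
```

```text
1.48 P [[-130.8 -177.2]] z 0.2158 [ 1.799e+02  1.000e-01 -1.016e+02] F [-0.7 -1.   0.2] w 0.0157 j [ -4.   3. -23.  -0. -64.  -8.]
target [ 0.511 -0.062  0.12 ] row [-0.845, -0.226, 0.48] [0.001, 0.001, 0.001]
```

Request:
apply_moves([
  [-0.845,-0.225,0.2,0,0,0],
  [-0.845,-0.225,0.2,0,0,0],
  [-0.845,-0.225,0.2,0,0,0],
  [-0.845,-0.225,0.48,0,0,0],
  [-0.845,-0.225,0.48,0,0,0],
  [-0.845,-0.225,0.48,0,0,0],
])

```text
time_s: 2.22
tcp_pos: [0.5112, -0.0632, 0.1213]
eef_rot: [180.0, 0.1, -101.7]
contact_force: [0.2, 0.6, 0.3]
gripper_width: 0.0161
```

```bash
python3 -c "
from h import *
now();go(-86,-8,.049)
p,d=imaging.capture('scene'); cv2.imwrite('pics/s1.png',cv2.resize(p[60:280,120:480],None,fx=2,fy=2))"
```

```text
2.23 P [[-85.3  -8.8]] z 0.1213 [ 1.800e+02  1.000e-01 -1.017e+02] F [0.2 0.6 0.3] w 0.0161 j [ 15.  11. -27.  -0. -51. -26.]
target [ 0.511 -0.062  0.049] row [-0.004, 0.003, 0.362] [0.0, 0.001, -0.0]
```

View pics/s1.png

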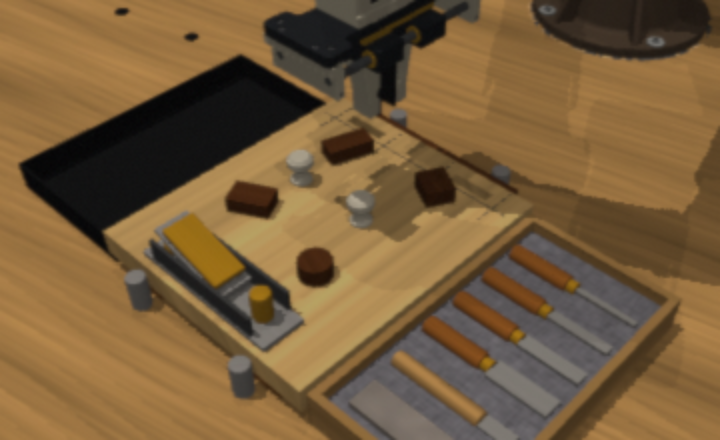

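The fingers hover above the gap between the two -x-row offcuts, so I descend and push the far one (c).

Request:
apply_moves([
  [0,0,0.18,0,0,0],
  [0,0,0.36,0,0,0],
  [0,0,0.36,0,0,0],
  [0,0,0.36,0,0,0],
  [0.05,0,0.36,0,0,0],
  [0.1,0,0.36,0,0,0],
  [0.15,0,0.36,0,0,0],
  [0.2,0,0.36,0,0,0],
  [0.25,0,0.36,0,0,0],
  [0.3,0,0.36,0,0,0],
])

```text
time_s: 3.52
tcp_pos: [0.4994, -0.1225, 0.0497]
eef_rot: [-180.0, 0.1, -101.7]
contact_force: [-0.3, 0.8, -0.4]
gripper_width: 0.0158
```

```bash
cat > look.py <<'E'
import sys
from h import *
now(); k=sys.argv[1]
p,d=imaging.capture('scene'); cv2.imwrite(f'pics/s{k}.png',cv2.resize(p[60:280,120:480],None,fx=2,fy=2))
E
python3 look.py 2
```

```text
3.52 P [[-84.9 -69.2]] z 0.0497 [-1.800e+02  1.000e-01 -1.017e+02] F [-0.3  0.8 -0.4] w 0.0158 j [  8.  16. -32.  -0. -41. -20.]
```

View pics/s2.png

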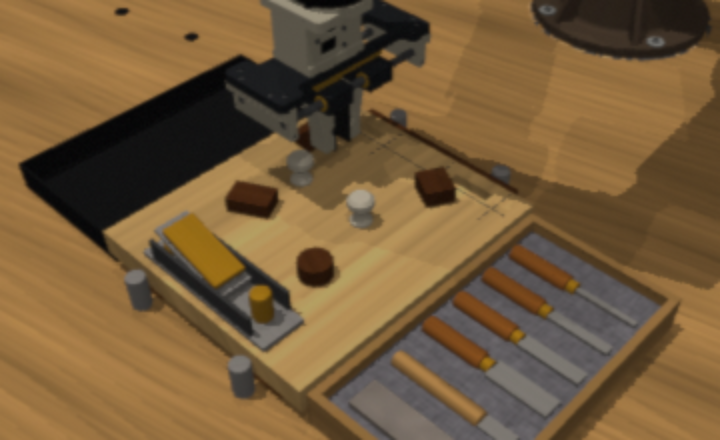

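The offcut is sliding ahead of the fingers and the knobs look unmoved. Continuing over the edge.

Request:
apply_moves([
  [0.05,0,0,0,0,0],
  [0.1,0,0,0,0,0],
  [0.15,0,0,0,0,0],
  [0.2,0,0,0,0,0],
  [0.25,0,0,0,0,0],
  [0.3,0,0,0,0,0],
  [0.35,0,0,0,0,0],
  [0.4,0,0,0,0,0],
  [0.44,0,0,0,0,0],
  [0.44,0,0,0,0,0],
  [0.44,0,-0.3,0,0,0],
  [0.44,0,-0.3,0,0,0],
])

```text
time_s: 5.08
tcp_pos: [0.4843, -0.2098, 0.1136]
eef_rot: [-179.5, 0.1, -101.6]
contact_force: [0.5, 0.1, -0.6]
gripper_width: 0.016
```

```bash
python3 look.py 3; python3 -c "
from h import *
go(-98,98,.12)"
```

```text
5.08 P [[ -82.  -157.8]] z 0.1136 [-1.795e+02  1.000e-01 -1.016e+02] F [ 0.5  0.1 -0.6] w 0.016 j [ -2.  13. -27.  -0. -50.  -9.]
target [0.52  0.044 0.12 ] row [-1.278, 0.072, -0.039] [-0.003, 0.001, -0.0]
```

View pics/s3.png

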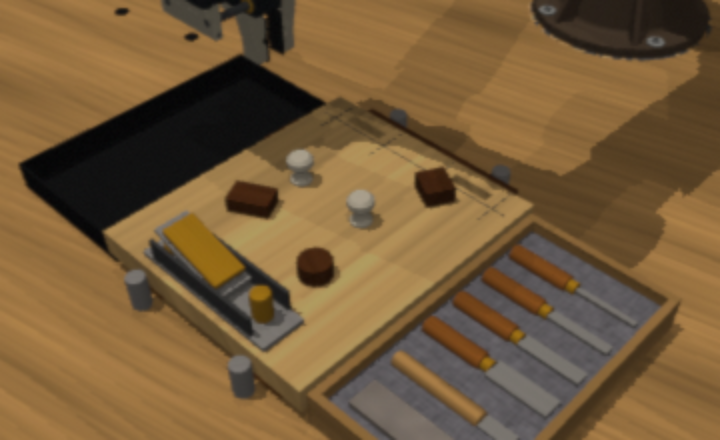

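Offcut c is off the panel and everything else is in place. Now b.

Request:
apply_moves([
  [-0.9,0.08,-0.05,0,0,0],
  [-0.9,0.08,-0.05,0,0,0],
  [-0.9,0.08,-0.05,0,0,0],
  [-0.9,0.08,-0.05,0,0,0],
])

```text
time_s: 5.62
tcp_pos: [0.5038, -0.0265, 0.1215]
eef_rot: [-179.7, 0.1, -101.4]
contact_force: [0.2, 0.5, 0.3]
gripper_width: 0.0156
```

```bash
python3 -c "
from h import *
now();go(-99,98,.049)"
```

```text
5.62 P [[-100.    25.7]] z 0.1215 [-1.797e+02  1.000e-01 -1.014e+02] F [0.2 0.5 0.3] w 0.0156 j [ 19.  10. -29.   0. -51. -31.]
target [0.519 0.044 0.049] row [-0.361, -0.005, 0.364] [-0.003, 0.002, 0.003]
```

Request:
apply_moves([
  [-0.36,0,0,0,0,0],
  [-0.36,0,0,0,0,0],
  [-0.36,0,0,-0.003,0.002,0.003],
  [-0.36,0,0.2,-0.003,0.002,0.003],
  [-0.36,0,0.36,-0.003,0.002,0.003],
  [-0.36,0,0.36,-0.003,0.002,0.003],
  [-0.36,0,0.36,-0.003,0.002,0.003],
])

```text
time_s: 6.5
tcp_pos: [0.5188, 0.0436, 0.0505]
eef_rot: [-179.9, -0.0, -101.7]
contact_force: [0.6, 0.3, 1.3]
gripper_width: 0.0156
```

```bash
python3 look.py 4; python3 -c "
from h import *
go(-99,-100,.049)"
```

```text
6.5 P [[-99.4  97.3]] z 0.0505 [-179.9   -0.  -101.7] F [0.6 0.3 1.3] w 0.0156 j [ 26.  17. -31.   0. -42. -38.]
target [ 0.479 -0.15   0.049] row [0.989, -0.001, 0.009] [-0.001, 0.0, -0.0]
```

View pics/s4.png

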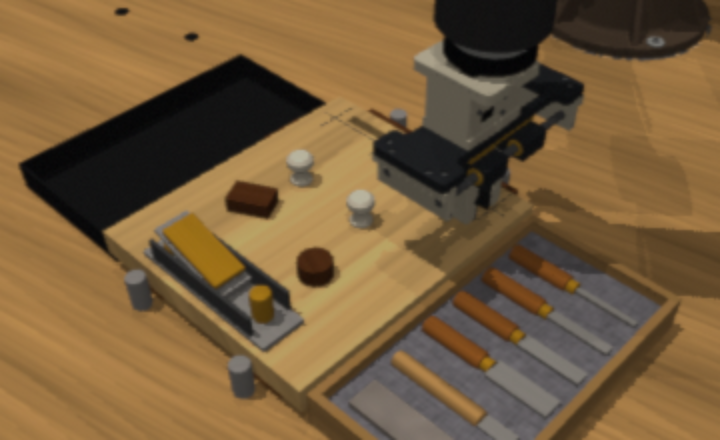

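The fingers are down behind b. Pushing.

Request:
apply_moves([
  [0.05,0,0,0,0,0],
  [0.1,0,0,0,0,0],
  [0.15,0,0,0,0,0],
  [0.2,0,0,0,0,0],
  [0.25,0,0,0,0,0],
  [0.3,0,0,0,0,0],
  [0.35,0,0,0,0,0],
  [0.4,0,0,0,0,0],
  [0.45,0,0,0,0,0],
  [0.5,0,0,0,0,0],
  [0.55,0,0,0,0,0],
  [0.6,0,0,0,0,0],
])

```text
time_s: 8.05
tcp_pos: [0.4948, -0.0742, 0.0509]
eef_rot: [-179.9, 0.0, -101.7]
contact_force: [0.2, 0.6, -0.0]
gripper_width: 0.0157
```

```bash
python3 look.py 5; python3 -c "
from h import *
go(-99,-157,.049)"
```

```text
8.05 P [[-99.2 -22.9]] z 0.0509 [-179.9    0.  -101.7] F [ 0.2  0.6 -0. ] w 0.0157 j [ 14.  15. -34.   0. -41. -26.]
target [ 0.468 -0.206  0.049] row [0.667, -0.003, 0.009] [-0.001, -0.0, -0.001]
```

View pics/s5.png

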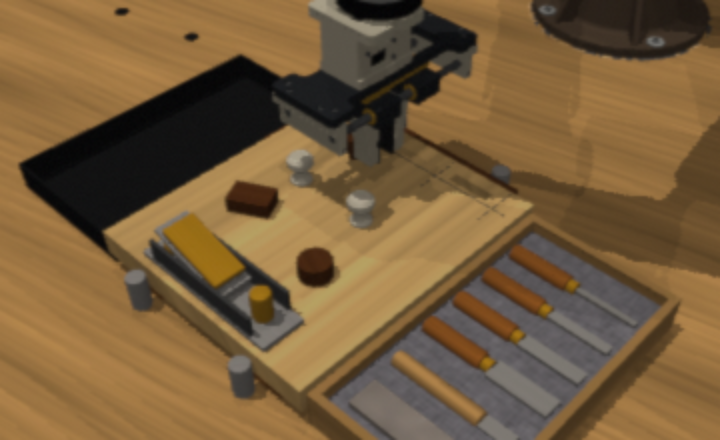

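A sliver of b shows ahead of the fingers at (350,145). Continuing.

Request:
apply_moves([
  [0.06,0,0,0,0,0],
  [0.12,0,0,0,0,0],
  [0.18,0,0,0,0,0],
  [0.24,0,0,0,0,0],
  [0.3,0,0,0,0,0],
  [0.36,0,0,0,0,0],
  [0.42,0,0,0,0,0],
  [0.48,0,0,0,0,0],
  [0.54,0,0,0,0,0],
  [0.6,0,0,0,0,0],
  [0.67,0,0,0,0,0],
  [0.67,0,0,0,0,0],
])

```text
time_s: 9.6
tcp_pos: [0.4668, -0.2071, 0.0507]
eef_rot: [-179.9, -0.0, -101.8]
contact_force: [-0.1, -0.2, 0.8]
gripper_width: 0.0156
```

Request:
apply_moves([
  [0,0,-0.45,0,0,0],
  [0,0,-0.45,0,0,0],
  [0,0,-0.45,0,0,0],
])

```text
time_s: 9.98
tcp_pos: [0.4683, -0.2072, 0.1432]
eef_rot: [-179.6, 0.0, -101.8]
contact_force: [-0.4, -0.5, -0.2]
gripper_width: 0.0156
```

```bash
python3 look.py 6; python3 -c "
from h import *
go(32,-9,.14)
p,d=imaging.capture('top'); offs('top',p,d);cv2.imwrite('pics/t6.png',cv2.resize(p[90:310,220:540],None,fx=2.5,fy=2.5))"
```

```text
9.97 P [[ -98.2 -158.5]] z 0.1432 [-179.6    0.  -101.8] F [-0.4 -0.5 -0.2] w 0.0156 j [ -2.   9. -27.   0. -54. -10.]
target [ 0.626 -0.087  0.14 ] row [-0.749, -0.655, 0.011] [-0.002, 0.0, -0.001]
top 175 (359, 167) z 0.0622 panel [52.7 48.9] size [28.  27.6] 11 bbox [38. 35.] [67. 63.]
top 272 (410, 188) z 0.0604 panel [ 31.2 -57.7] size [25.4 41.3] 29 bbox [ 12. -80.] [ 51. -35.]
```

View pics/t6.png

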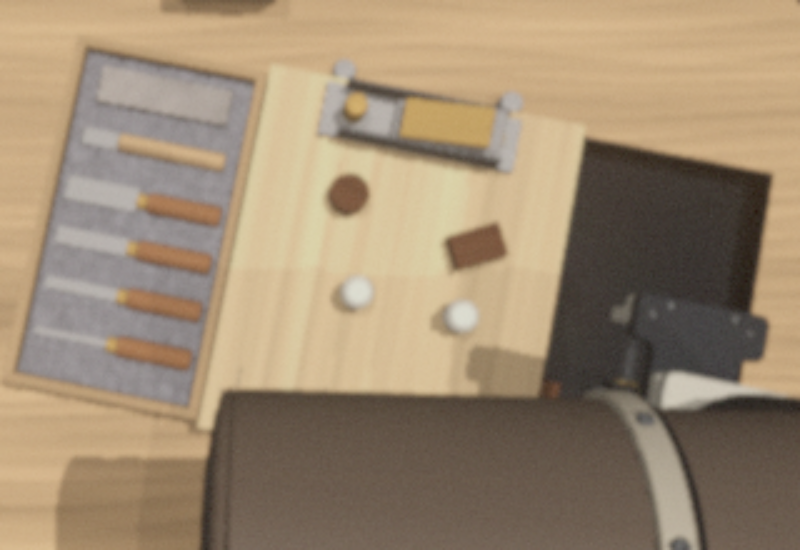

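View pics/s6.png

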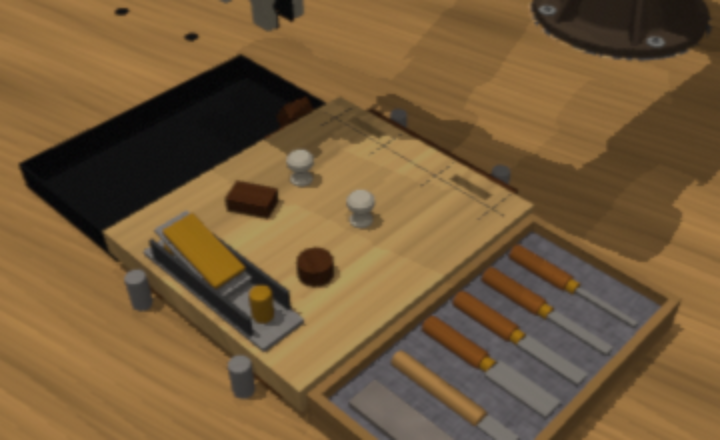

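Offcut b is over the edge but probably leans on c against the near wall, with its top showing at (295,110) in the scene view. I'll check that after the +x row. Next is a.

Request:
apply_moves([
  [-0.75,-0.66,0,0,0,0],
  [-0.75,-0.66,0,0,0,0],
  [-0.75,-0.66,0,0,0,0],
  [-0.75,-0.66,0,0,0,0],
  [-0.75,-0.66,0,0,0,0],
])

```text
time_s: 10.7
tcp_pos: [0.6256, -0.0864, 0.1387]
eef_rot: [179.9, -0.0, -101.7]
contact_force: [0.1, -1.3, -0.4]
gripper_width: 0.0156
```

```bash
python3 look.py 7; python3 -c "
from h import *
go(32,-9,.049)
p,d=imaging.capture('top'); cv2.imwrite('pics/t7.png',cv2.resize(p[90:310,220:540],None,fx=2.5,fy=2.5))"
```

```text
10.7 P [[31.5 -8.4]] z 0.1387 [ 179.9   -0.  -101.7] F [ 0.1 -1.3 -0.4] w 0.0156 j [ 10.  20. -12.  -0. -58. -22.]
target [ 0.626 -0.087  0.049] row [-0.001, -0.006, 0.451] [0.001, -0.0, -0.001]
```

View pics/s7.png

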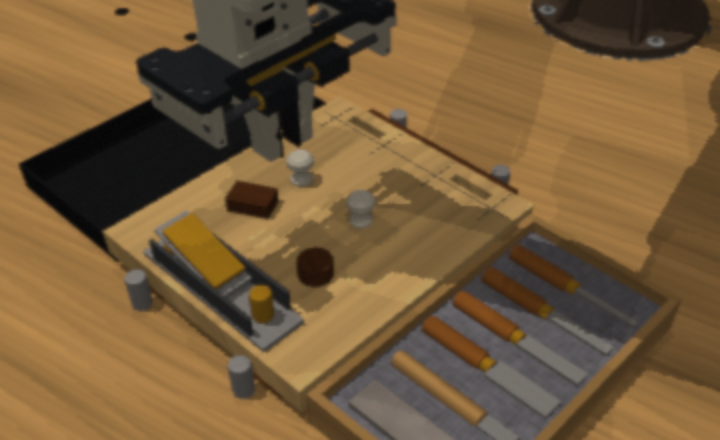

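View pics/t7.png

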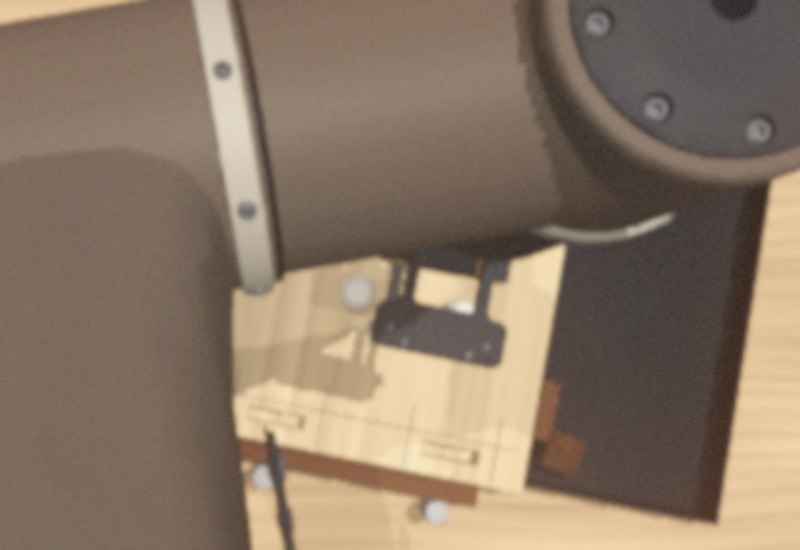

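In the top view both pieces lie in the tray by its near wall, at (547,410) and (562,452). Descend and push a.

Request:
apply_moves([
  [0,0,0.2,0,0,0],
  [0,0,0.4,0,0,0],
  [0,0,0.45,0,0,0],
  [0,0,0.45,0,0,0],
  [0.05,0,0.45,0,0,0],
  [0.1,0,0.45,0,0,0],
  [0.15,0,0.45,0,0,0],
  [0.2,0,0.45,0,0,0],
  [0.25,0,0.45,0,0,0],
  [0.3,0,0.45,0,0,0],
])

```text
time_s: 12.05
tcp_pos: [0.6123, -0.147, 0.0497]
eef_rot: [180.0, -0.0, -101.8]
contact_force: [0.0, -0.1, 0.6]
gripper_width: 0.0156
```

```bash
python3 look.py 8; python3 -c "
from h import *
go(32,-157,.049)"
```

```text
12.05 P [[ 30.7 -70.5]] z 0.0497 [ 180.    -0.  -101.8] F [ 0.  -0.1  0.6] w 0.0156 j [  4.  26. -17.  -0. -47. -16.]
target [ 0.596 -0.232  0.049] row [0.428, -0.009, 0.003] [0.001, -0.0, -0.002]
```

View pics/s8.png

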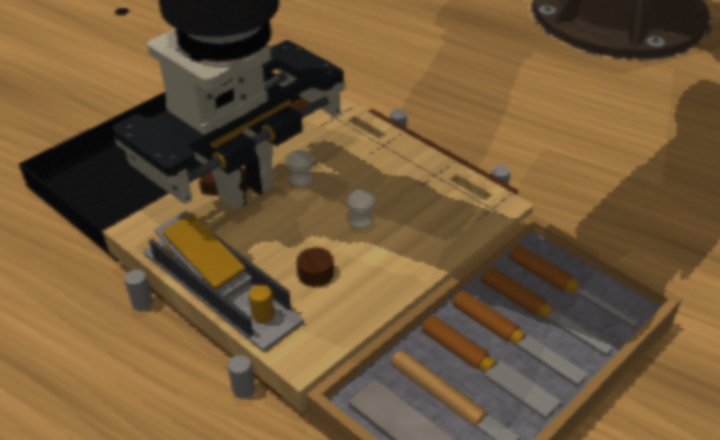

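Offcut a slides ahead, near (208,183), and the knobs and plane are clear.

Request:
apply_moves([
  [0.05,0,0,0,0,0],
  [0.1,0,0,0,0,0],
  [0.15,0,0,0,0,0],
  [0.2,0,0,0,0,0],
  [0.25,0,0,0,0,0],
  [0.3,0,0,0,0,0],
  [0.35,0,0,0,0,0],
  [0.4,0,0,0,0,0],
  [0.43,0,0,0,0,0],
  [0.43,0,0,0,0,0],
])

```text
time_s: 13.35
tcp_pos: [0.5942, -0.2325, 0.0497]
eef_rot: [179.9, -0.0, -101.9]
contact_force: [-1.0, -0.4, -0.5]
gripper_width: 0.016
```

Request:
apply_moves([
  [0,0,-0.45,0,0,0],
  [0,0,-0.45,0,0,0],
  [0,0,-0.45,0,0,0],
])

```text
time_s: 13.72
tcp_pos: [0.5961, -0.2324, 0.1428]
eef_rot: [-179.8, -0.0, -101.8]
contact_force: [0.4, -0.9, -0.7]
gripper_width: 0.0155
```

```bash
python3 look.py 9; python3 -c "
from h import *
go(54,84,.14)"
```

```text
13.72 P [[  32.  -157.4]] z 0.1428 [-179.8   -0.  -101.8] F [ 0.4 -0.9 -0.7] w 0.0155 j [ -4.  21. -11.   0. -58.  -8.]
target [ 0.666 -0.     0.14 ] row [-1.207, -0.111, 0.005] [-0.001, 0.0, -0.002]
```

View pics/s9.png

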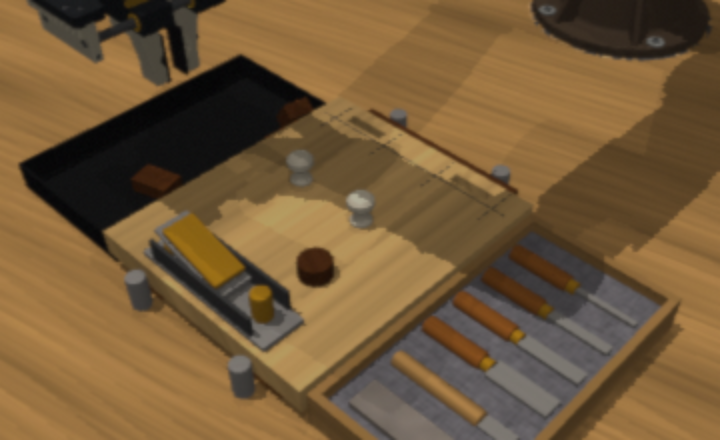

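Offcut a is in the tray at (157,181). Last is the round plug, d.

Request:
apply_moves([
  [-0.9,-0.09,0,0,0,0],
  [-0.9,-0.09,0,0,0,0],
  [-0.9,-0.09,0,0,0,0],
  [-0.9,-0.09,0,0,0,0],
])

```text
time_s: 14.28
tcp_pos: [0.6499, -0.0558, 0.1392]
eef_rot: [180.0, -0.0, -101.6]
contact_force: [-0.5, -0.3, -0.4]
gripper_width: 0.0159
```

```bash
python3 -c "
from h import *
now();go(54,84,.049)"
```

```text
14.28 P [[49.1 26.4]] z 0.1392 [ 180.    -0.  -101.6] F [-0.5 -0.3 -0.4] w 0.0159 j [ 12.  22.  -9.   0. -59. -24.]
target [ 0.666 -0.     0.049] row [-0.288, -0.025, 0.451] [0.0, -0.0, 0.0]
```

Request:
apply_moves([
  [-0.29,-0.025,0,0,0,0],
  [-0.29,-0.025,0,0,0,0],
  [-0.29,-0.025,0,0,0,0],
  [-0.29,-0.025,0.2,0,0,0],
  [-0.29,-0.025,0.4,0,0,0],
  [-0.29,-0.025,0.45,0,0,0],
  [-0.29,-0.025,0.45,0,0,0],
])

```text
time_s: 15.15
tcp_pos: [0.6663, -0.001, 0.0492]
eef_rot: [179.9, -0.1, -101.7]
contact_force: [0.6, -0.8, -0.4]
gripper_width: 0.0162
```

```bash
python3 look.py 10; python3 -c "
from h import *
go(53,-100,.049)"
```

```text
15.15 P [[54.  83.4]] z 0.0492 [ 1.799e+02 -1.000e-01 -1.017e+02] F [ 0.6 -0.8 -0.4] w 0.0162 j [ 17.  28. -12.   0. -50. -28.]
target [ 0.628 -0.18   0.049] row [0.92, 0.009, 0.007] [-0.0, -0.0, 0.0]
```

View pics/s10.png

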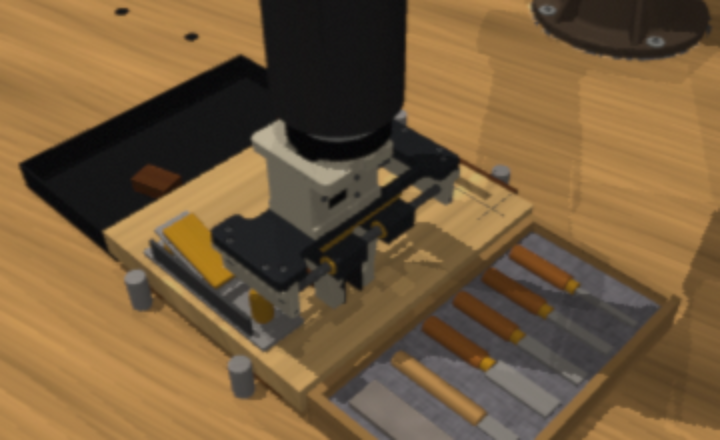

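Request:
apply_moves([
  [0.03,0,0,0,0,0],
  [0.07,0,0,0,0,0],
  [0.11,0,0,0,0,0],
  [0.15,0,0,0,0,0],
  [0.2,0,0,0,0,0],
  [0.25,0,0,0,0,0],
  [0.3,0,0,0,0,0],
  [0.35,0,0,0,0,0],
  [0.4,0,0,0,0,0],
  [0.45,0,0,0,0,0],
  [0.5,0,0,0,0,0],
  [0.55,0,0,0,0,0],
])

```text
time_s: 16.7
tcp_pos: [0.6448, -0.109, 0.0503]
eef_rot: [-180.0, -0.0, -101.6]
contact_force: [0.7, -1.1, 0.6]
gripper_width: 0.0157
```

```bash
python3 look.py 11; python3 -c "
from h import *
go(54,-157,.049)"
```

```text
16.7 P [[ 54.8 -26.7]] z 0.0503 [-180.    -0.  -101.6] F [ 0.7 -1.1  0.6] w 0.0157 j [  7.  27. -14.   0. -49. -19.]
target [ 0.618 -0.236  0.049] row [0.646, 0.003, 0.007] [-0.0, -0.0, -0.0]
```

View pics/s11.png

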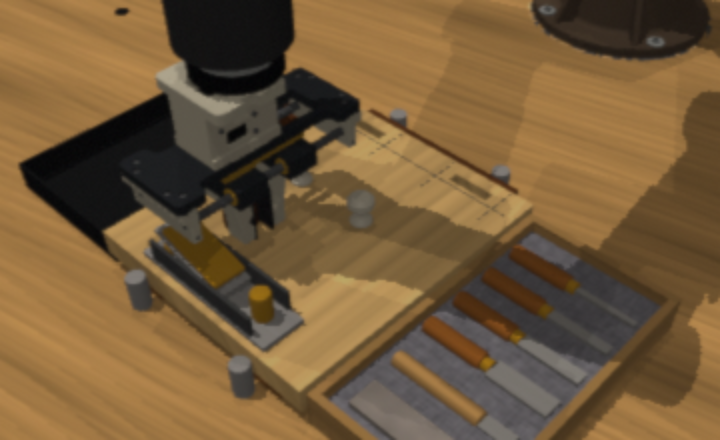

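Request:
apply_moves([
  [0.05,0,0,0,0,0],
  [0.1,0,0,0,0,0],
  [0.15,0,0,0,0,0],
  [0.21,0,0,0,0,0],
  [0.27,0,0,0,0,0],
  [0.33,0,0,0,0,0],
  [0.39,0,0,0,0,0],
  [0.45,0,0,0,0,0],
  [0.51,0,0,0,0,0],
  [0.57,0,0,0,0,0],
  [0.65,0,0,0,0,0],
  [0.65,0,0,0,0,0],
])

```text
time_s: 18.25
tcp_pos: [0.6176, -0.2386, 0.0502]
eef_rot: [-180.0, -0.0, -101.8]
contact_force: [0.2, 0.2, -0.4]
gripper_width: 0.0157
```

Request:
apply_moves([
  [0,0,-0.4,0,0,0],
  [0,0,-0.8,0,0,0],
  [0.4,0,-0.8,0,0,0],
  [0.9,0.5,-0.8,0,0,0],
  [0.9,0.5,-0.8,0,0,0],
  [0.9,0.5,-0.8,0,0,0],
])

```text
time_s: 19.0
tcp_pos: [0.4809, -0.3958, 0.2109]
eef_rot: [-180.0, -0.0, -101.8]
contact_force: [0.4, -0.7, 0.0]
gripper_width: 0.0158
```

```bash
python3 look.py 12; python3 -c "
from h import *
p,d=imaging.capture('top'); offs('top',p,d);cv2.imwrite('pics/t12.png',cv2.resize(p[90:310,220:540],None,fx=2.5,fy=2.5))"
```

```text
19.0 P [[ -47.8 -340.7]] z 0.2109 [-180.    -0.  -101.8] F [ 0.4 -0.7  0. ] w 0.0158 j [-22.  16.  -8.   0. -66.  10.]
```

View pics/s12.png

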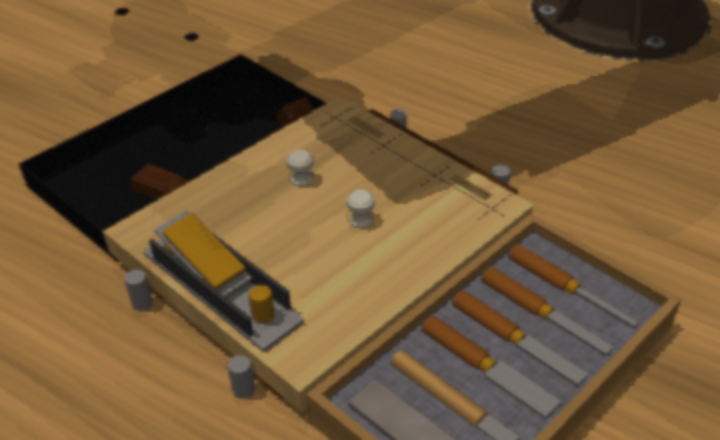

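View pics/t12.png

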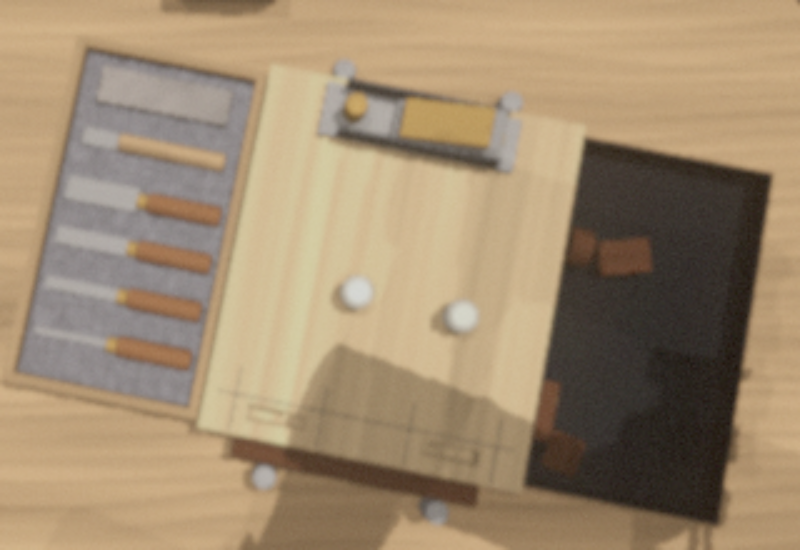

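The panel is clear. All four pieces are in the tray: d and a at (582,248) and (625,256), c and b at (547,408) and (562,452). I'll check their resting heights and whether the knobs and plane moved.

```bash
python3 - <<'E'
from h import *
p0=cv2.imread("pics/top0.png");d0=np.load("pics/top0.npy")
p,d=imaging.capture('top')
X=cloud('top',d);P=toP(X[...,:2].reshape(-1,2)).reshape(400,640,2)*1000
hs=cv2.cvtColor(p,cv2.COLOR_BGR2HSV)
m=(P[...,1]<-131)&(P[...,1]>-290)&(abs(P[...,0])<143)&(p[...,2].astype(int)-p[...,0]>18)
for b in blobs(m,12): print(b.sum(),'P',np.median(P[b],0).round(),P[b].min(0).round(),P[b].max(0).round(),'z pct',np.percentile(X[b][:,2],[5,50,95]).round(4))
for q,dd in((p0,d0),(p,d)):
    h=cv2.cvtColor(q,cv2.COLOR_BGR2HSV);w=(h[...,1]<45)&(q.max(2)>140)
    for b in blobs(w&(cloud('top',dd)[...,2]>.066)&(np.mgrid[:400,:640][0]>180),25):
        v,u=np.nonzero(b); print('knob',u.mean().round(2),v.mean().round(2),np.median(cloud('top',dd)[b][:,2]).round(4))
print('plane diff',np.abs(p0.astype(int)-p)[115:160,345:435].mean(), 'ref',np.abs(p0.astype(int)-p)[110:255,230:310].mean())
E
```

```text
1796 P [  52. -166.] [-142. -290.] [ 143. -133.] z pct [0.0015 0.0195 0.0356]
22 P [  30. -289.] [  20. -290.] [  42. -287.] z pct [0.0097 0.0187 0.031 ]
13 P [  11. -289.] [  -1. -290.] [  22. -288.] z pct [0.0274 0.0299 0.0316]
13 P [ -38. -289.] [ -48. -290.] [ -26. -287.] z pct [0.0274 0.0299 0.033 ]
21 P [-102. -289.] [-111. -290.] [ -93. -287.] z pct [0.0056 0.0276 0.0321]
24 P [-128. -289.] [-140. -290.] [-115. -288.] z pct [0.0165 0.0282 0.0311]
knob 362.61 206.2 0.0732
knob 404.22 215.88 0.0729
knob 362.61 206.2 0.0732
knob 404.17 215.89 0.073
plane diff 3.890699588477366 ref 3.8161206896551723
```

```bash
python3 - <<'E'
from h import *
p,d=imaging.capture('top')
X=cloud('top',d);P=toP(X[...,:2].reshape(-1,2)).reshape(400,640,2)*1000
m=(P[...,1]<-137)&(P[...,1]>-280)&(abs(P[...,0])<138)&(p[...,2].astype(int)-p[...,0]>30)
for b in blobs(m,12): print(b.sum(),'P',np.median(P[b],0).round(),P[b].min(0).round(),P[b].max(0).round(),'z pct',np.percentile(X[b][:,2],[5,50,95]).round(4))
p,d=imaging.capture('scene'); q=p[80:180,120:300]; cv2.imwrite('pics/s13.png',cv2.resize(cv2.convertScaleAbs(q,alpha=1.8),None,fx=4.4,fy=4.4,interpolation=2))
E
```

```text
499 P [  54. -173.] [  31. -217.] [ 121. -138.] z pct [0.003  0.0191 0.0342]
19 P [   8. -143.] [ -11. -145.] [  28. -142.] z pct [0.0005 0.0025 0.0037]
353 P [-102. -150.] [-129. -182.] [ -52. -137.] z pct [0.0036 0.0278 0.0395]
```

View pics/s13.png

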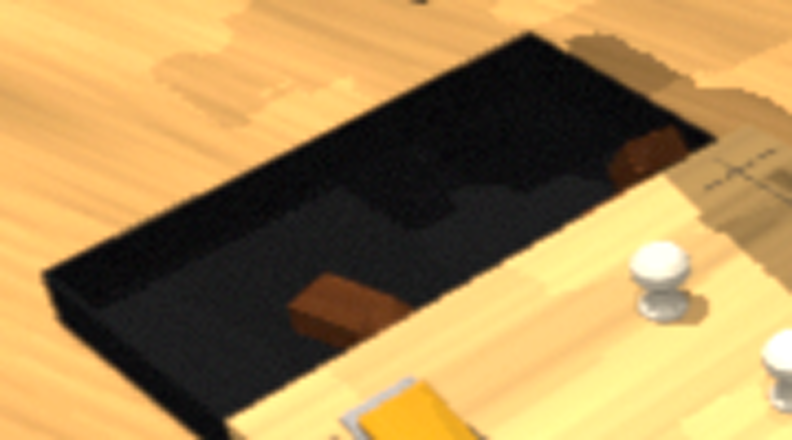

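```bash
python3 - <<'E'
from h import *
ds=[];
for k in range(4): p,d=imaging.capture('top'); ds.append(d)
d=np.median(ds,0).astype(np.float32)
X=cloud('top',d);P=toP(X[...,:2].reshape(-1,2)).reshape(400,640,2)*1000
for (u0,u1,v0,v1) in((434,458,240,282),(444,484,180,204)):
    print('u',u0,u1)
    for v in range(v0,v1,2): print(v,' '.join('%3d%s'%(X[v,u,2]*1000,'*' if int(p[v,u,2])-int(p[v,u,0])>30 and P[v,u,1]<-130 else ' ') for u in range(u0,u1,1 if u1-u0<30 else 2)))
q=p[170:290,425:500]; cv2.imwrite('pics/t13.png',cv2.resize(cv2.convertScaleAbs(q,alpha=1.6),None,fx=5,fy=5,interpolation=2))
E
```

```text
u 434 458
240  42   43   30*   3*   3    0    2    3    2    1    3    2    2    2    2    2    4    2    4    3    3    2    3    2 
242  43   43   31*  25*  26*  25*  26*  27*   2    2    2    3    3    4    3    4    1    2    0    1    3    1    1    2 
244  44   45   27*  26*  27*  25*  27*  26*  27*  28*   2    3    3    3    3    3    3    3    2    4    3    2    3    2 
246  45   30*  27*  27*  26*  26*  26*  26*  26*   2*   2    1    4    3    3    3    2    2    3    1    2    3    1    2 
248  44   28*  27*  26*  25*  26*  26*  26*  26*   2*   3    2    2    2    2    2    1    1    4    3    4    1    3    3 
250  42   26*  27*  26*  27*  28*  27*  26*  26*   2*   2    1    3    2    1    2    2    1    3    3    3    4    2    3 
252  29*  25*  26*  25*  26*  26*  27*  27*   2*   1    2    2    3    2    2    1    2    3    3    4    3    3    3    3 
254  29*  27*  26*  25*  27*  25*  28*  26*   1*   2    1    2    3    2    1    2    2    2    1    2    3    2    3    2 
256  26*  26*  26*  27*  27*  26*  27*  26*   1    2    3    3    2    3    5    3    2    1    1 
[... 2070 characters left out ...]
3*  32*  33*  13*  18*  18*  18*  20*  18*  18*  17*  19*  17*  16*   2*   2 
192  42   24*  28*  30*  31*  31*  33*   9*  19*  19*  18*  17*  18*  18*  18*  19*  19*  18*   3    4 
194  43   25*  25*  26*  29*  26*   3    8   18*  17*  19*  19*  17*  19*  19*  18*  18*  19*   2*   1 
196  30*   2    1    3    4    3    2    7   17*  18*  17*  19*  17*  18*  19*  18*  19*  18*  17*   2 
198   2*   1    3    2    3    2    3    6   17*  16*  18*  18*  20*  18*  19*  20*  15*   8*   4    2 
200   1*   2    2    2    2    2    2    3    2    1*   2    1    1    2    4    1    2    2    2    1 
202   2*   2    4    3    3    3    1    2    2    4    4    3    2    1    2    3    2    3    2    2
```

View pics/t13.png

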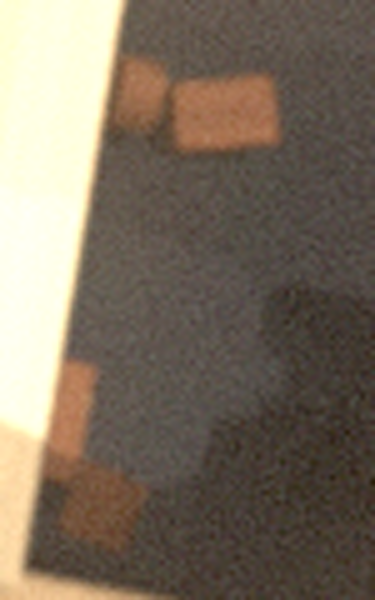

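All centres work out below the 30 mm rim. c stands on edge at about z 15 mm, and d stands on its rim at about 19 mm. b leans on the tray wall at about 20 mm, and a lies flat. I'll let a second pass to confirm they are at rest.

Request:
apply_moves([
  [0,0.2,0,0,0,0],
  [0,0.2,0,0,0,0],
  [0,0.2,0,0,0,0],
  [0,0.2,0,0,0,0],
  [0,0.2,0,0,0,0],
  [0,0.2,0,0,0,0],
  [0,0.2,0,0,0,0],
  [0,0.2,0,0,0,0],
  [0,0.2,0,0,0,0],
  [0,0.2,0,0,0,0],
  [0,0.2,0,0,0,0],
  [0,0.2,0,0,0,0],
])

```text
time_s: 20.95
tcp_pos: [0.4447, -0.3856, 0.21]
eef_rot: [180.0, -0.0, -101.7]
contact_force: [0.4, -0.3, -0.1]
gripper_width: 0.0159
```

```bash
python3 - <<'E'
from h import *
now();p,d=imaging.capture('top'); offs('top',p,d)
X=cloud('top',d)
print((X[270,438:454,2]*1000).round(),(X[188,446:460:2,2]*1000).round(),(X[254,434:442,2]*1000).round())
cv2.imwrite('pics/t14.png',cv2.resize(p[90:310,220:540],None,fx=2.5,fy=2.5))
r.close_job()
E
```

```text
20.95 P [[ -85.3 -338. ]] z 0.21 [ 180.    -0.  -101.7] F [ 0.4 -0.3 -0.1] w 0.0159 j [-22.  13. -12.   0. -65.  10.]
[28. 31. 35. 33. 33. 36. 37. 40. 41. 39. 36. 31. 26. 23. 18.  1.] [23. 32. 34. 32. 34. 31. 12.] [31. 26. 27. 26. 26. 28. 26. 26.]
the job is handed in; nothing more can be done
```

View pics/t14.png

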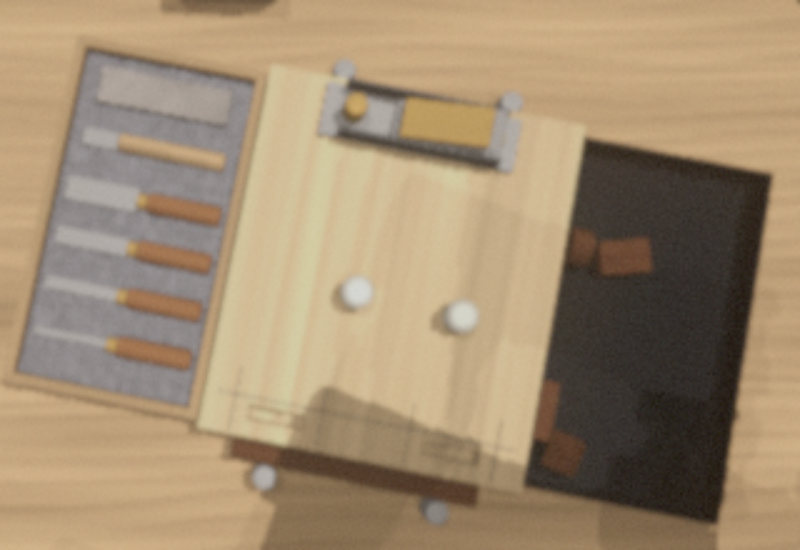

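All four walnut offcuts are in the black tray. I pushed them one at a time along the panel and over its -y edge with the fingers held about 16 mm apart, then handed the job in at about 21 s.

- **Panel and offcuts:** The last top view shows the panel empty of offcuts. Sample heights on b, c and d in the tray were the same before and after about 1.5 s, so they are at rest.
- **Knobs and plane:** Both knobs are standing within 0.1 pixel of where they started. The plane shows no change beyond image noise.
- **Forces:** The measured force on the tool was never more than about 2 N at the end of any move.
- **Not all lying flat:** a lies flat. c is on its edge, d stands on its rim against the near wall, and b leans on that wall with its top edge at about 40 mm, above the 30 mm rim. By my estimate every offcut's centre is below the rim (b is highest, about 20 mm), so I left them as they were.

The two cameras disagreed on positions by 2–6 mm, which was within the clearances I left.

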